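# Close the board test fixture and start the test

### The job

With the fingers alone, push the tray with the circuit board fully home into the test fixture, then push the raised lid down until it lies flat shut, and then press the grey start button on the control box all the way down and let it come up again. Do not pick anything up: the board stays lying in its tray, and the things standing around stay where they are.

Things in the scene. Friction and masses are not known exactly. Their poses are not given: they have to be found in the camera images.
- fixture: board test fixture fixed to the bench: grey painted metal frame, 160 (x) x 200 (y) x 62 mm high, open at the front (-x) where the tray slides in. Origin: centre of its underside, on the work surface; its x axis points from the open front to the back (the side of the hinge), y to the left, z up. It can stand turned by up to 0.25 rad. Frame, tray and lid all turn with it.
- tray (a joint): how far the aluminium tray, which carries the circuit board, stands out of the fixture's front (m): 0 = fully home against its stop, at most 0.085. It slides along the fixture's x axis, friction about 2.5 N, and stays where it is left.
- tray_front (a point): middle of the tray's flat front face, which looks to the fixture's -x. The front plate is 172 mm wide (y), 54 mm high (27 mm above and below this point, its top 58 mm above the bench) and 12 mm thick. With the tray home this point lies at x = -0.092, z = 0.031 in the fixture's frame.
- lid (a joint): opening angle of the fixture's black lid (rad): 0 = lying flat shut on the frame, about 1.0 to 1.25 at the start. Hinged at the fixture's back, it swings down towards the front (-x). A stiff hinge (0.3 N m) holds it at any angle; the lid weighs 0.25 kg.
- lid_hinge (a point): middle of the lid's hinge line, at x = 0.078, y = 0, z = 0.063 in the fixture's frame; the hinge line runs along the fixture's y. The lid is a plate 190 mm wide (y) and 10 mm thick; it reaches from 5 to 155 mm from the hinge line. Its underside carries short contact pins; shut, its outer face lies 73 mm above the bench.
- lid_touch (a point): point on the lid's outer (upper when shut) face, mid-width, 130 mm from the hinge line and 25 mm from the free edge. It moves with the lid. Two flat aluminium strips, look only, lie 70 mm to either side of it.
- board: green circuit board lying loose in the tray, 98 x 152 x 4 mm with parts up to 24 mm high, 0.12 kg. Origin: centre of its underside, about 7 mm below the height of point tray_front. The tray has a 5 mm rim beside and behind it and about 30 mm of play lengthways; the board rides along with the tray.
- start_box: grey control box fixed to the bench, 100 (x) x 80 (y) x 40 mm high, to the left or the right of the fixture (the yellow meter is on the other side). Origin: centre of its underside. It carries one round grey push button on a black ring.
- start_button (a joint): travel of the start button (m): 0 = up, 0.006 = fully pressed; pressed straight down; a spring (about 5 N to the bottom) brings it back.
- start_button_top (a point): centre of the button's top face, which is 34 mm across and about 62 mm above the bench when up.
- meter: yellow hand-held multimeter with a black dial, lying, 140 x 75 x 46 mm. Loose; to be left alone. Origin: centre of its underside.
- spool: steel solder spool standing on its end, 52 mm across, 45 mm high. Loose; to be left alone. Origin: centre of its underside.
- cup: white plastic cup, 72 mm across, 85 mm high. Loose; to be left alone. Origin: centre of its underside.
- capacitor: aluminium capacitor can standing just left of the fixture, 25 mm across, 45 mm high. Loose; to be left alone. Origin: centre of its underside.
- transformer: small transformer just right of the fixture, 30 x 34 x 30 mm. Loose; to be left alone. Origin: centre of its underside.
- screwdriver: screwdriver with a red handle, lying. Loose; to be left alone. Origin: under its handle-to-blade axis, on the bench.
- parts_tray: open red parts tray, 90 x 120 x 35 mm. Loose; to be left alone. Origin: centre of its underside.
Mind the look-alikes: they are no part of the job. Leave any orange or pink look-alike of the start_box alone.

How it is judged:
On the way, in this order (a step that is already met when the one before it is completed fails the run):
1. the tray is fully home while the lid is still up (value of joint tray below 0.004 m and value of joint lid above 0.6 rad), for 0.2 s.
2. the lid lies flat shut over the tray (value of joint tray below 0.004 m and value of joint lid below 0.05 rad), for 0.2 s.
3. the start button is pressed all the way down with the fixture shut (all of step 2 and value of joint start_button above 0.0048 m), for 0.05 s.
At the end, for the whole second after the job is handed in: tray within 4 mm of fully home, lid within 0.05 rad of flat shut, button up again (within 1.5 mm), board at rest lying in the tray (all of step 2 and value of joint start_button below 0.0015 m and z of board in the frame of tray_front between -0.012 and -0.002 m and linear speed of board below 0.02 m/s); the robot touches nothing.
It fails at once if the lid is swung down (below 0.5 rad) before the tray is home (within 6 mm) (value of joint lid below 0.5 rad and value of joint tray above 0.006 m).
It fails at once if the start button is pressed (over 3 mm) before the lid is shut (within 0.08 rad) (value of joint start_button above 0.003 m and value of joint lid above 0.08 rad).
It fails at once if the board is lifted out of its tray or tipped (z of board in the frame of tray_front above 0.005 m or angle between board's own z axis and vertical above 0.2 rad).
It fails at once if a bystander is moved by more than 30 mm or lifted by more than 15 mm (distance of any of meter, spool, cup, capacitor, transformer, screwdriver, parts_tray from where it was at the start of the episode above 0.03 m or height (world z) of any of meter, spool, cup, capacitor, transformer, parts_tray above 0.015 m or height (world z) of screwdriver above 0.04 m).
It fails at once if the arm or the gripper's body, not the fingers, presses on the fixture or the control box with more than 5 N (contact force between the arm and fixture above 5 N or contact force between the arm and start_box above 5 N).
It also fails if it takes over 56 s, if anything falls off the work surface, if the arm or the gripper's body presses on something with over 40 N, if the wrist force passes 120 N, or if a joint passes its speed limit or range.

### The arm

A 7-joint arm with a two-finger parallel gripper is mounted at the origin on the work surface. World frame = base frame: x ahead of the robot, y to its left, z up, the work surface at z = 0. Lengths are in m, angles in rad, forces in N, time in s.
With the tool pointing down it reaches from about 0.425 to 0.95 m from the base axis. Payload 4.7 kg.
Tool frame: the origin (TCP) lies between the finger pads; the fingertips stand 25 mm ahead of it and the grasp point (between the pads) lies 6 mm ahead of it; z points along the fingers, y is the line along which they close (so a half turn about z gives the same grasp; the last joint's range is limited). The gripper opens to 85 mm and grips with 20 to 120 N. Pads are 22 mm wide; open, the fingers measure 114 mm over their backs; the gripper's body (76 mm by 85 mm) begins 54 mm behind the grasp point. The pads swing forward as they close: fully open they stand 13 mm farther back than shut.
Start: joints at [1.255, 0.469, -0.049, 1.532, 0.024, 1.141, -0.082], TCP at [0.191, -0.647, 0.256] pointing down, gripper open.
Joint ranges: [-2.59, 2.59], [-0.33, 1.99], [-1.39, 1.29], [0.1, 2.45], [-1.04, 4.18], [0.21, 1.99], [-2.66, 2.66]. Speed limits (rad/s): [2.57, 2.57, 3.14, 3.14, 3.14, 3.14, 3.14].

### API

Orientations are given as a 3x3 rotation matrix whose columns are the frame's x, y, z axes.
In Python, from rig import * gives the robot as it stands. Calls block until the motion is done:
- movep(position, orientation): joint-space move of the TCP to a pose.
- move_l(position, attitude=None, feed=0.15, until_force=None): straight line of the TCP; attitude=None keeps the orientation; feed is the mean speed in m/s. With until_force (N) it stops when the force on the tool has changed by that much, and returns True; else False.
- move_joints(angles): joint-space move.
- command_gripper(opening, newtons=None): finger opening in m; newtons is the grip in N (None keeps the last); returns when the fingers have stopped.
- sleep(seconds).
- inverse_kinematics(position, orientation): joint angles nearest the present ones, or None.
- sense(): the state.
- camera(name): name is "scene" or "top"; returns (picture, depth): 400x640x3 uint8, red, green, blue; 400x640 float32, m along the optical axis (not along the pixel's ray), 0 where there is no reading.
- camera_params(name): a dict with "K" (3x3 intrinsics, pixels), "dist" ([k1, k2, p1, p2, k3] as OpenCV has them; the pictures are not rectified), "position" and "rotation" of the camera in the world. Camera axes: x right, y down, z forward; pixel columns grow to the right and rows downward; lengths in m; the calibration is good to about 2 mm. A picture is of the moment at which its call begins. camera_params takes no time and is no camera call.
A pose or a line that the arm cannot do raises Unreachable and nothing moves.
- finish_job(): hands the job in; it is judged then, once.
The state is a dict: "time_s": time; "joint_pos": joint angles; "qd": joint speeds; "joint_efforts": joint torques, N m; "position": TCP position; "tcp_rot": TCP orientation; "wrist_force": force on the tool from outside, world axes, zero at the start; "ft_torque": the same for the moment, N m; "finger_gap": finger opening in m; "gripper_force": force on a finger pad.
Only numpy, scipy, OpenCV 4.12 (cv2) and the standard library are available. Lean on these libraries where they do the work, as an engineer would, in place of code of your own. Each camera call takes 0.05 s, during which the arm holds its last target. There are 200 camera calls.

## Working session

There is one attempt and no reset: what is moved stays moved. The work goes in short steps, each a Python script; the robot and the scene stay as the last script left them, time stands still between calls to the robot, and variables do not carry over. Pictures are saved under pics/ and viewed, at most 10 in all, crops included, and the job is handed in when it is done.

```bash
mkdir -p pics; ls
cat > h.py <<'E'
from rig import *
import numpy as np, cv2
def cloud(name):
    """picture, world points (HxWx3), valid mask"""
    im,d=camera(name); p=camera_params(name)
    h,w=d.shape; u,v=np.meshgrid(np.arange(w,dtype=np.float64),np.arange(h))
    n=cv2.undistortPoints(np.stack([u,v],-1).reshape(-1,1,2),np.array(p["K"],float),np.array(p["dist"],float)).reshape(h,w,2)
    c=np.dstack([n*d[...,None],d])
    return im,c@np.array(p["rotation"]).T+np.array(p["position"]),d>0
def save(n,im,box=None,s=1):
    if box: im=im[box[1]:box[3],box[0]:box[2]]
    cv2.imwrite("pics/"+n,cv2.resize(im,None,fx=s,fy=s,interpolation=cv2.INTER_CUBIC)[...,::-1])
E
python3 - <<'E'
from h import *
for n in("scene","top"):
    im,P,m=cloud(n); save(n+"1.png",im); np.savez("%s1.npz"%n,im=im,P=P,m=m)
    p=camera_params(n); print(n,p["position"],np.round(p["rotation"],2).tolist(),p["K"][0])
E
```

```text
pics
scene [1.07670482 0.03527673 0.8164572 ] [[0.02, 0.8, -0.6], [1.0, -0.02, 0.02], [0.01, -0.6, -0.8]] [387.58418307   0.         319.33545176]
top [0.22591178 0.05042424 1.581305  ] [[-0.01, -0.98, 0.19], [-1.0, 0.02, 0.0], [-0.01, -0.19, -0.98]] [502.28700531   0.         315.5132167 ]
```

View pics/scene1.png

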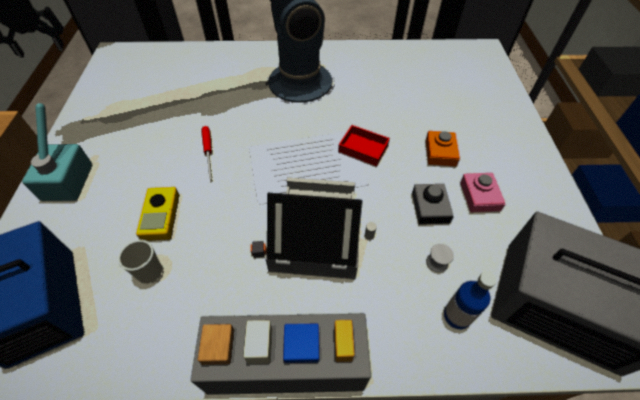

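View pics/top1.png

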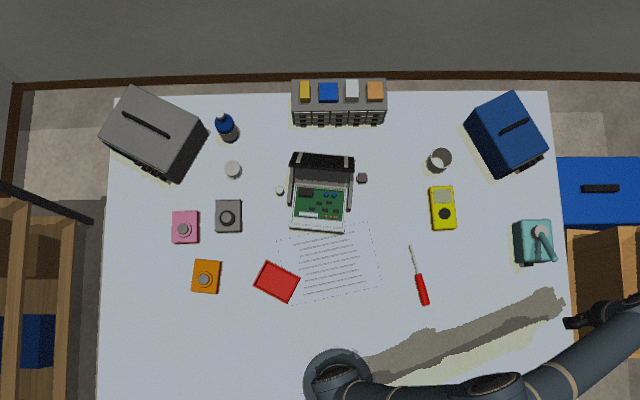

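The scene picture shows three control boxes: orange (443,147), pink (482,191) and grey (433,203). In the top picture they are at (206,277), (185,227) and (228,216). The grey one fits the description, since the text rules out orange and pink. The fixture is at about (320,195) in the top picture, with the tray front facing the robot at row ~228. The lid's outer face with its strips is at (315,230) in the scene picture. Next I'll take a confirming crop and measure.

```bash
cat > m.py <<'E'
from h import *
S=np.load("scene1.npz");T=np.load("top1.npz")
a=cv2.resize(S["im"][130:290,230:510],None,fx=2.2,fy=2.2,interpolation=cv2.INTER_CUBIC)
b=cv2.resize(T["im"][140:240,150:370],None,fx=2.8,fy=2.3,interpolation=cv2.INTER_CUBIC)
b=cv2.resize(b,(a.shape[1],230)); save("crop1.png",np.vstack([a,b]))
# lid plane from scene view
def box(D,x0,y0,x1,y1): 
    m=D["m"][y0:y1,x0:x1]; return D["P"][y0:y1,x0:x1][m]
L=box(S,280,205,350,255); c=np.median(L,0)
def plane(L):
    for _ in range(4):
        c=L.mean(0);n=np.linalg.svd(L-c,full_matrices=False)[2][2];r=abs((L-c)@n);L=L[r<max(.003,2*np.median(r))]
    return c,n*np.sign(n[2]),len(L)
c,n,k=plane(L); print("lid plane",c,n,k,"angle",np.arccos(n[2]),"yaw",np.arctan2(n[1],n[0]))
# rows of heights in top view
for D,nm,bx in((T,"top fix",(280,145,365,240)),(T,"top box",(210,195,246,238)),(S,"scene box",(410,180,456,226))):
    q=box(D,*bx); h,e=np.histogram(q[:,2],np.arange(-.005,.25,.01)); print(nm,[(round(x+.005,3),int(y)) for x,y in zip(e,h) if y])
# tray front plate top: z .050-.066 in front rows
for D,nm,bx in((T,"T",(280,215,355,240)),(S,"S",(280,170,365,192))):
    q=box(D,*bx); q=q[(q[:,2]>.045)&(q[:,2]<.07)]; print("plate",nm,len(q),q.min(0),q.max(0),np.median(q,0))
    print(cv2.boxPoints(cv2.minAreaRect(q[:,:2].astype(np.float32))).round(4).tolist())
for D,nm,bx in((T,"T",(210,195,246,238)),(S,"S",(410,180,456,226))):
    q=box(D,*bx); 
    t=q[(q[:,2]>.055)]; print("btn",nm,len(t),np.median(t,0),t.min(0),t.max(0))
    t=q[(q[:,2]>.03)&(q[:,2]<.05)]; r=cv2.minAreaRect(t[:,:2].astype(np.float32)); print("box",nm,r,np.median(t[:,2]))
for nm,bx in(("capac",(270,183,286,199)),("transf",(355,170,370,186)),("parts",(250,255,303,306)),("spool",(222,158,244,182)),("pink",(168,208,203,246))):
    q=box(T,*bx); q=q[q[:,2]>.012]; print(nm,q.min(0).round(3),q.max(0).round(3))
E
python3 m.py
```

```text
lid plane [0.66509187 0.03570587 0.13917575] [ 0.84346031 -0.09904792  0.52798126] 3188 angle 1.0145745875821643 yaw -0.11689508592125727
top fix [(np.float64(0.0), 2650), (np.float64(0.01), 894), (np.float64(0.02), 833), (np.float64(0.03), 1429), (np.float64(0.04), 283), (np.float64(0.05), 262), (np.float64(0.06), 389), (np.float64(0.07), 75), (np.float64(0.08), 47), (np.float64(0.09), 50), (np.float64(0.1), 59), (np.float64(0.11), 63), (np.float64(0.12), 54), (np.float64(0.13), 68), (np.float64(0.14), 61), (np.float64(0.15), 68), (np.float64(0.16), 64), (np.float64(0.17), 69), (np.float64(0.18), 74), (np.float64(0.19), 140), (np.float64(0.2), 188), (np.float64(0.21), 2)]
top box [(np.float64(0.0), 548), (np.float64(0.01), 98), (np.float64(0.02), 20), (np.float64(0.03), 98), (np.float64(0.04), 486), (np.float64(0.05), 127), (np.float64(0.06), 89), (np.float64(0.07), 19)]
scene box [(np.float64(0.0), 681), (np.float64(0.01), 109), (np.float64(0.02), 111), (np.float64(0.03), 136), (np.float64(0.04), 789), (np.float64(0.05), 146), (np.float64(0.06), 132)]
plate T 251 [ 0.46190313 -0.02
[... 589 characters left out ...]
08 0.06142575] [0.4933933  0.31304603 0.0551702 ] [0.5349042  0.3571114  0.06789428]
box T ((0.5227677822113037, 0.3344300091266632), (0.10029996931552887, 0.0804765596985817), 0.5745358467102051) 0.03982383275985302
btn S 132 [0.51494273 0.33296045 0.0613899 ] [0.49748622 0.31386239 0.05501667] [0.52948136 0.35099539 0.06489459]
box S ((0.5241343379020691, 0.3344138264656067), (0.10227731615304947, 0.08169961720705032), 0.8880890011787415) 0.03934439628568054
capac [0.585 0.159 0.015] [0.608 0.184 0.052]
transf [ 0.623 -0.11   0.013] [ 0.655 -0.077  0.037]
parts [0.248 0.103 0.012] [0.383 0.256 0.043]
spool [0.646 0.298 0.012] [0.7   0.348 0.053]
pink [0.437 0.427 0.012] [0.542 0.512 0.071]
```

View pics/crop1.png

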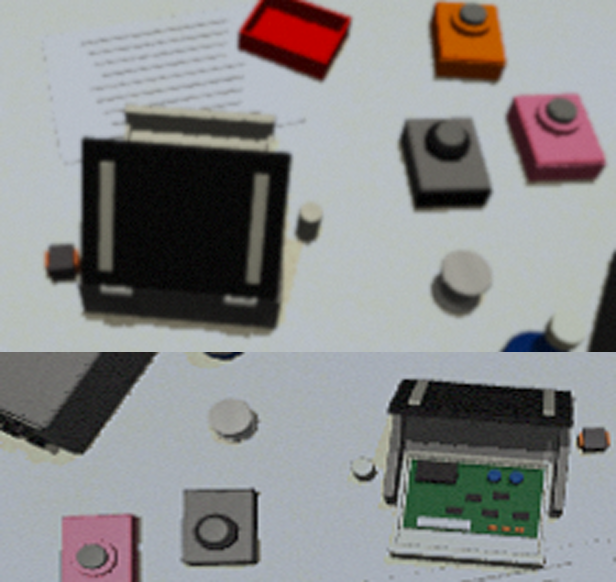

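The crop confirms it: the grey box at crop (445,160), scene (433,203), has a grey button on a black ring. The pink and orange boxes are the decoys. The measurements agree with the text: plate top 0.057, plate width 0.17, button top 0.0614, box 100x80x40, yaw about -0.112 from both plate edge and lid, lid 1.01 rad. The tray stands out by about 0.062 m. Next I'll push the tray.

```bash
cat >> h.py <<'E'
yaw=-.112
ex=np.array([np.cos(yaw),np.sin(yaw),0]); ey=np.array([-np.sin(yaw),np.cos(yaw),0]); ez=np.array([0,0,1.])
H=np.array([.7003,.030,0])          # hinge foot on bench
F=lambda x,z,y=0: H+ex*(x-.078)+ey*y+ez*z   # fixture frame -> world
R=np.column_stack([ex,-ey,-ez]) 
TIP=.025
def tip(p): return np.array(p)+ez*TIP   # TCP for fingertip point, tool down
E
python3 - <<'E'
from h import *
s=sense(); print(np.round(s["tcp_rot"],2).tolist(), np.round(s["wrist_force"],2))
for Q in(R,R*[-1,-1,1]):
    for p in (F(-.19,.022),F(-.09,.022),F(.03,.2),[.513,.334,.06]):
        q=inverse_kinematics(tip(p),Q); print(None if q is None else np.round(q,2))
E
```

```text
[[0.96, 0.28, -0.0], [0.28, -0.96, 0.0], [-0.0, -0.0, -1.0]] [0.04 0.06 1.23]
[ 0.12  0.45 -0.42  2.23  0.37  0.52 -2.28]
[ 0.13  0.56 -0.38  2.02  0.34  0.63 -2.16]
[ 0.25  0.52 -0.53  1.6   0.28  1.1  -2.03]
[-0.89  0.58  0.33  1.85 -0.26  0.76 -2.1 ]
[ 0.42  0.55 -0.8   2.22  0.69  0.63  0.57]
[ 0.34  0.62 -0.66  2.01  0.59  0.71  0.76]
[ 0.46  0.61 -0.87  1.59  0.49  1.18  0.94]
[ 0.04  0.81 -1.02  1.79  0.81  1.02  0.15]
```

Run:
```python
from h import *
command_gripper(0.0,20)
s=sense(); move_l(s["position"]+[0,0,.12])
movep(tip(F(-.19,.30)),R)
move_l(tip(F(-.19,.022)))
p0=sense(); 
hit=move_l(tip(F(-.12,.022)),feed=.05,until_force=1.5)   # first contact with the tray
s=sense(); print(hit,(s["position"]-H)@ex+.078,s["position"],s["wrist_force"]-p0["wrist_force"],s["time_s"],s["finger_gap"])
im,P,m=cloud("scene"); save("a.png",im,(230,110,430,290),3)
```

```text
True -0.16630644402764627 [0.45751202 0.05719649 0.04676218] [0.36849139 0.94448862 0.80633718] 7.1333 3.372013538217591e-05
```

View pics/a.png

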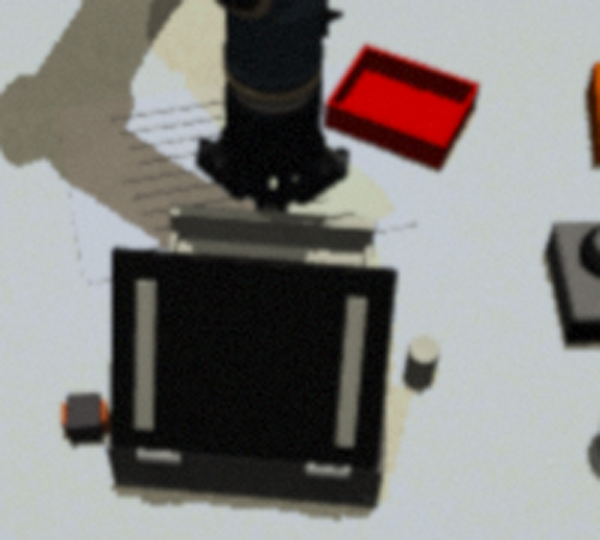

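The closed fingers stand mid-width at the tray's front plate, crop (272,200). Contact came where predicted. Now I'll push home.

Run:
```python
from h import *
p0=sense()["wrist_force"]
hit=move_l(tip(F(-.088,.022)),feed=.04,until_force=15)
s=sense(); print(hit,(s["position"]-H)@ex+.078,s["wrist_force"]-p0,s["time_s"])
sleep(.3)
move_l(tip(F(-.18,.022)),feed=.1)
im,P,m=cloud("top"); save("b.png",im,(260,130,390,250),4)
q=P[205:240,280:355][m[205:240,280:355]]; q=q[(q[:,2]>.048)&(q[:,2]<.064)]
x=(q-H)@ex+.078; print(np.percentile(x,[1,10,50]))
```

```text
True -0.10432282172345093 [-0.16541651 -0.00288171 -0.07146449] 8.6667
[-0.09024998 -0.08908767 -0.08453816]
```

View pics/b.png

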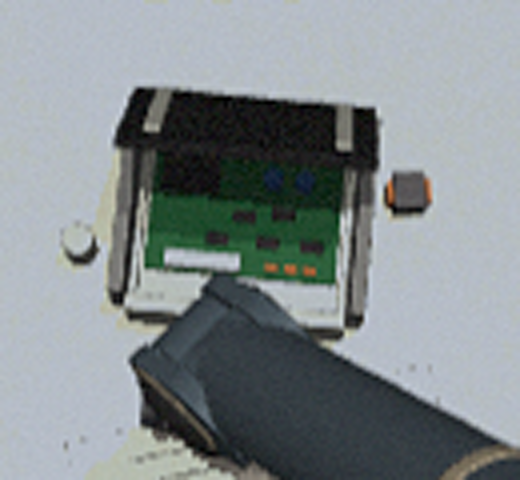

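The picture shows the tray drawn in, with its front plate at crop (235,325) level with the frame's ends. I'll push a second time to confirm it's on the hard stop, then swing the lid.

Run:
```python
from h import *
hit=move_l(tip(F(-.085,.022)),feed=.04,until_force=25)
s=sense(); x=(s["position"]-H)@ex+.078; print(hit,x,s["time_s"])
sleep(.2)
move_l(tip(F(-.18,.022)),feed=.1)
if hit and abs(x+.104)<.004:
    move_l(tip(F(-.18,.33)),feed=.25)
    move_l(tip(F(.045,.33)),feed=.25)
    c=lambda t,r=.125,g=0: F(.078-r*np.cos(t)+(.010+g)*np.sin(t)+.011, .063+r*np.sin(t)+(.010+g)*np.cos(t))
    move_l(tip(c(1.01,g=.03)),feed=.2)
    h=move_l(tip(c(.93)),feed=.05,until_force=2.5)
    s=sense(); print("lid contact",h,((s["position"]-H)@ex+.078),s["position"][2]-TIP,c(1.01)[2],(c(1.01)-H)@ex+.078,s["time_s"])
```

```text
True -0.10448985633398915 11.725
lid contact False 0.022281276429208213 0.16902558412960106 0.17417258779099545 0.030985728274385678 17.0583
```

Run:
```python
from h import *
im,P,m=cloud("scene"); save("c.png",im,(230,90,430,290),3)
L=P[215:255,280:350][m[215:255,280:350]]
for _ in range(6):
    c=np.median(L,0);n=np.linalg.svd(L-L.mean(0),full_matrices=False)[2][2];r=abs((L-L.mean(0))@n);L=L[r<max(.003,2*np.median(r))]
print(len(L),n*np.sign(n[2]),np.arccos(abs(n[2])),sense()["wrist_force"])
```

```text
2481 [ 0.80608896 -0.09577348  0.58399317] 0.9471571310577661 [ 0.39658297 -0.42272965 -0.32107547]
```

View pics/c.png

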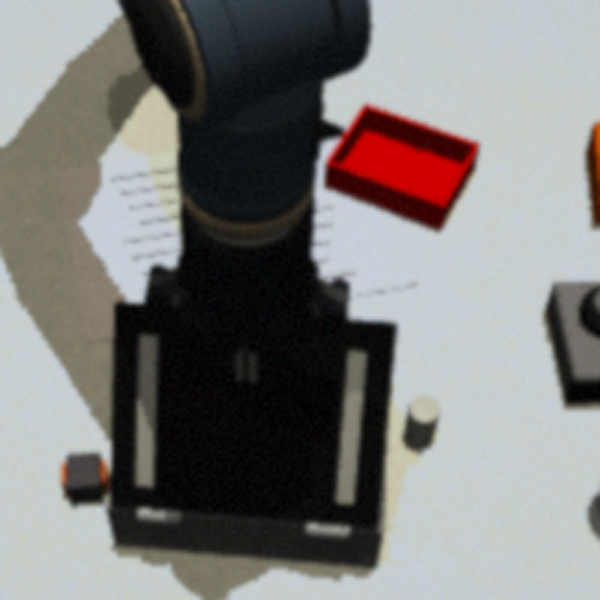

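The fingertips are on the lid's outer face at crop (247,365), and the lid has followed to 0.947 rad. I'll continue the arc down to shut.

Run:
```python
from h import *
c=lambda t,r=.125: F(.078-r*np.cos(t)+.010*np.sin(t)+.011, .063+r*np.sin(t)+.010*np.cos(t))
for t in (.75,.55,.35,.2,.1,.04):
    if move_l(tip(c(t)),feed=.06,until_force=30): print("stop at",t); break
s=sense(); print(s["position"][2]-TIP,s["time_s"])
h=move_l(s["position"]+[0,0,-.018],feed=.03,until_force=15)
s=sense(); print(h,s["position"][2]-TIP,s["time_s"])
sleep(.3)
move_l(s["position"]+[0,0,.10],feed=.2)
im,P,m=cloud("scene"); save("d.png",im,(230,90,430,290),3)
z=P[...,2]; 
for x,y in((-.06,.05),(-.06,-.05),(0,.06),(0,-.06),(.05,.05)):
    w=F(x,.073,y); d=np.linalg.norm(P-w,axis=-1); k=(np.linalg.norm((P-w)[...,:2],axis=-1)<.012)&m&(z<.12); print(x,y,k.sum(),np.median(z[k]))
```

```text
0.07751405746074602 19.8667
True 0.07316835746682407 20.2167
-0.06 0.05 68 0.0727543585374345
-0.06 -0.05 72 0.07271423961514639
0 0.06 81 0.0730337779752872
0 -0.06 77 0.07305488857113818
0.05 0.05 87 0.0729126292075305
```

View pics/d.png

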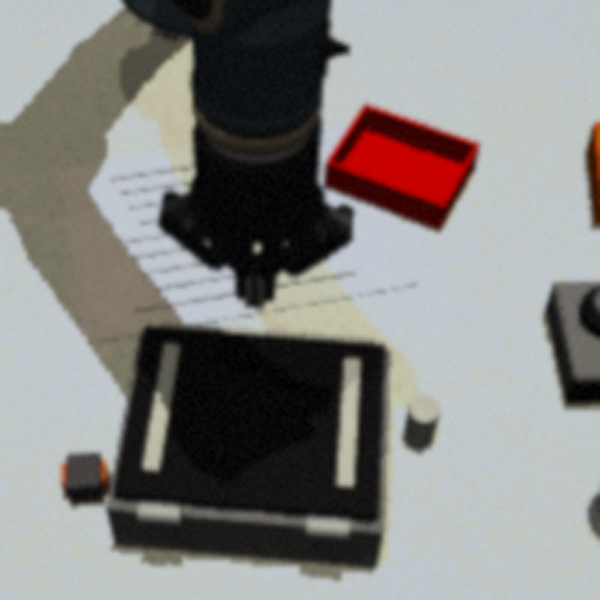

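The lid lies flat at 0.073 m, its face at crop (255,420). Next is the button.

Run:
```python
from h import *
b=np.array([.5135,.3337,0])
s=sense(); move_l(s["position"]+[0,0,.10],feed=.25)
movep(tip(b+ez*.20),R)
move_l(tip(b+ez*.075),feed=.15)
h=move_l(tip(b+ez*.050),feed=.02,until_force=15)
s=sense(); print(h,s["position"][2]-TIP,s["time_s"])
sleep(.3); print(sense()["wrist_force"])
move_l(s["position"]+[0,0,.15],feed=.2)
move_l(sense()["position"]-[.08,0,0])
sleep(.5)
im,P,m=cloud("scene"); save("e.png",im,(230,90,500,290),2.8)
z=P[...,2]
for n,w,r in(("btn",b,.01),("lid",F(-.06,0,.05),.012),("lid",F(-.06,0,-.05),.012)):
    k=(np.linalg.norm((P-w)[...,:2],axis=-1)<r)&m&(z<.12); print(n,k.sum(),np.median(z[k]))
```

```text
True 0.05608726189617159 24.8667
[-1.62917661 -0.86957755  5.17661417]
btn 40 0.06205201839519098
lid 70 0.07277771728490645
lid 69 0.07301971432378429
```

View pics/e.png

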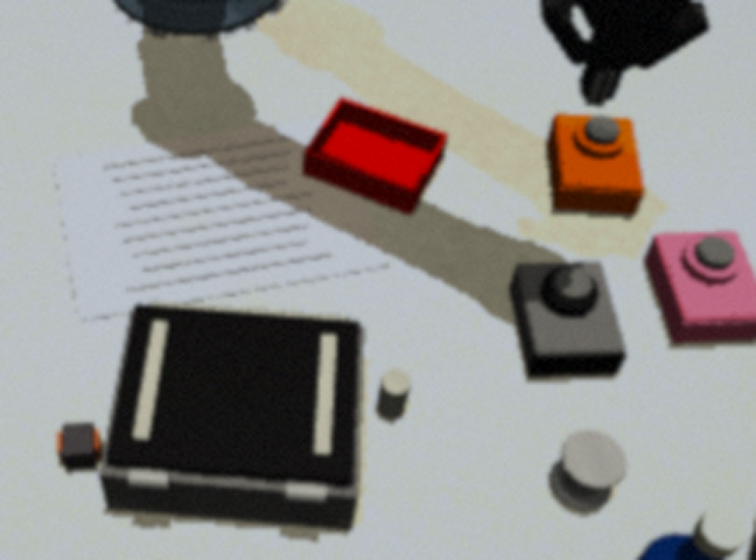

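The button went down to 0.0561 m (6 mm) and is up again at 0.062 m, crop (570,290). The lid is shut, crop (235,395), the arm is clear, and the surrounding things haven't moved.

```bash
python3 -c "
from rig import *
print(finish_job())"
```

```text
the job is handed in; nothing more can be done
None
```

I pushed the tray home, shut the lid flat, pressed the start button the full 6 mm and let it come back up, then handed in the job; the judge's result was not shown.

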